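# Raise a rock specimen three clicks on a focusing stand

### The job

Pick the smallest of the three loose rocks and set it, same side up, in the middle of the round stage of the focusing stand. Then swing the stand's lever counter-clockwise seen from above (from the robot's left to its right) by exactly three clicks, never a fourth, and keep holding the lever there: it springs back if let go, so finish with the gripper still on it. Leave the other two rocks where they are.

Things in the scene. Friction and masses are not known exactly. Their poses are not given: they have to be found in the camera images.
- rock_small: the smallest of three loose rocks: a roundish reddish-brown lump, 50 x 48 mm and 37 mm high, 0.1 to 0.18 kg. Origin: centre of its underside, z up. It is to be carried same side up.
- rock_big: a larger rock, 63 x 74 mm, 44 mm high; not to be disturbed. Origin: centre of its underside.
- rock_flat: another larger rock, 59 x 69 mm, 40 mm high; not to be disturbed. Origin: centre of its underside.
- focus_stand: metal focusing stand fixed to the bench to the left of the near microscope. Origin: underside, on its vertical axis. Round foot of radius 62 mm; over it a click collar of radius 50 mm with a lever; on top a flat round stage of radius 51 mm. A pawl bracket sticks out to 103 mm on its +x side (away from the robot), 34 mm high. At rest the lever points along the stand's -x axis, which is turned so that the lever points towards the robot and some 20 to 40 degrees to its left.
- stage_centre (a point): centre of the stage's flat rubber-covered upper face, 55 mm above the bench with the lever at rest; it rises 20 mm per radian of lever turn (3.6 mm a click), does not turn, and bears the rock.
- lever_knob (a point): the grasp height of the lever's upright black cylindrical knob: 22 mm diameter, 110 mm from the stand's axis, black part 29 to 79 mm above the bench; this point is on its axis, 55 mm above the bench. The flat lever arm (14 mm wide) lies below it, its top 29 mm above the bench. The knob moves on a level circle about the stand's axis.
- focus_lever (a joint): lever angle in rad: 0 at rest against its stop, growing counter-clockwise seen from above. A spring pushes it back towards 0 with 0.6 to 0.71 N m (about 6 N at the knob) all the way and swings it back if let go. The pawl rides over a tooth, felt as the resistance rising by about 2 to 4 N at the knob and then falling off, at 0.26 (first click), 0.44 (second), 0.62 (third), 0.80 (fourth, too far) rad; the middle of the notch after the third click is 0.71 rad.
Not all that is in view belongs to the job. What is shaped like the rock_small but red or turquoise is not meant.

How it is judged:
By the outcome, as a careful person would: the job done as asked, in the order asked, and still so for the second after the job is handed in, while the arm keeps its last pose, push and grip.
It also fails if it takes over 62 s, if anything falls off the work surface, if the arm or the gripper's body presses on something with over 40 N, if the wrist force passes 120 N, or if a joint passes its speed limit or range.

### The arm

A 6-joint arm with a two-finger parallel gripper is mounted at the origin on a cart in front of the work surface, level with it; the furniture and walls round the work are solid. World frame = base frame: x ahead of the robot, y to its left, z up, the work surface at z = 0. Lengths are in m, angles in degrees, forces in N, time in s.
With the tool pointing down it reaches from about 0.375 to 0.975 m from the base axis. Payload 3.8 kg.
Tool frame: the origin (TCP) lies midway between the tips of the shut fingers; the grasp point (between the pads) lies 19 mm behind it; z points along the fingers, x is the direction in which the jaws open and shut, and the axes are right-handed (so a half turn about z gives the same grasp; the last joint's range is limited). The gripper opens to 88 mm and grips with 3 to 60 N. Pads are 18 mm wide; open, the fingers measure 123 mm over their backs; the gripper's body (75 mm by 187 mm) begins 45 mm behind the grasp point.
Start: joints at [-76.885, 15.12, 91.902, -0, 72.978, -2.114], TCP at [0.177, -0.651, 0.239] pointing down, gripper open.
Joint ranges: [-150.88, 150.88], [-54.13, 125.18], [17.81, 147.31], [-75.09, 255.09], [0, 152.58], [-146.25, 146.25]. Speed limits (degrees/s): [147.25, 147.25, 180, 180, 180, 180].

### API

Orientations are given as a 3x3 rotation matrix whose columns are the frame's x, y, z axes.
In Python, from plant import * gives the robot as it stands. The module is installed in compiled form; this text tells all that it offers.
- The arm moves only by the tool arm_command, never from a script. Its argument "moves" is a list that holds one entry, the list of rows, each a list of 5 numbers: the opening, from 0 (shut) to 1 (fully open), then the shift along the world's x, y, z in m, then the turn about the world's z in rad. A call has 1 to 5 rows; each row shifts and turns the pose as measured when the row begins; what a row does not reach is not made up. A row lasts 1/8 s, in which the tool goes at most 62.5 mm and 10.7 degrees, less where a joint would pass 70% of its speed; a pose out of reach is approached as far as the arm can. A call with a gripper value outside its range is refused whole. The fingers move at their own pace and stop on an object; the grip force is fixed at half the most. Time passes only in rows, so rows that do not move let the fingers close. It gives the time, the measured TCP pose, the force and the opening at its end, in the units of the state.
- state(): the state, without advancing time (a new reading comes with each control period).
- get_image(name): name is "side" or "top"; returns a dict with "img" (400x640x3 uint8, red, green, blue), "camera_matrix" (3x3 intrinsics, pixels), "k1" (the pictures are not rectified: a ray, as slopes to the right and down, at radius r is drawn at 1 + k1 r^2 times it, then the intrinsics apply), "rvec" (rotation vector, rad) and "tvec" (3), from world to camera coordinates, as OpenCV has them. Camera axes: x right, y down, z forward; pixel columns grow to the right and rows downward; lengths in m; the calibration is good to about 2 mm. A picture is of the moment at which its call begins. There is no depth.
- sign_off(): hands the job in, once; it reports no verdict.
The state is a dict: "t": time; "q": joint angles; "qd": joint speeds; "joint_torque": joint torques, N m; "position": TCP position; "eef_rot": TCP orientation; "ft_force": force on the tool from outside, world axes, zero at the start; "torque": the same for the moment, N m; "finger_gap": finger opening in m.
Only numpy, scipy, OpenCV 4.12 (cv2) and the standard library are available. Lean on these libraries where they do the work, as an engineer would, in place of code of your own. Each camera call takes 0.05 s, during which the arm holds its last target.

## Working session

There is one attempt and no reset: what is moved stays moved. The work goes in short steps, Python scripts to look and compute and a tool call to move; the robot and the scene stay as the last step left them, time stands still between calls to the robot, and variables do not carry over. Pictures are saved under pics/ and viewed, and the job is handed in when it is done.

Besides the shell and the picture viewer there is one more tool, called after "Emit:" by a JSON object that holds its "name" and its "arguments", one argument or row to a line. arm_command: Moves the arm, as the interface text tells. Its arguments: {"type":"object","properties":{"moves":{"type":"array"}},"required":["moves"]}

```bash
mkdir -p pics; cat > h.py <<'E'
from plant import *
import numpy as np, cv2
def snap(n,f):
    d=get_image(n); cv2.imwrite(f'pics/{f}.png',d['img'][:,:,::-1]); np.save(f'pics/{f}.npy',d,allow_pickle=True); return d
def load(f): return np.load(f'pics/{f}.npy',allow_pickle=True).item()
def ray(d,u,v):
    K=d['camera_matrix'];R=cv2.Rodrigues(np.array(d['rvec'],float))[0];t=np.array(d['tvec'],float).ravel()
    s=cv2.undistortPoints(np.array([[[u,v]]],float),np.array(K,float),np.array([d['k1'],0,0,0],float)).ravel()
    return -R.T@t, R.T@np.array([s[0],s[1],1])
def onz(d,u,v,z):
    c,r=ray(d,u,v); return c+r*(z-c[2])/r[2]
def proj(d,p):
    return cv2.projectPoints(np.array([p],float),np.array(d['rvec'],float),np.array(d['tvec'],float),np.array(d['camera_matrix'],float),np.array([d['k1'],0,0,0],float))[0].ravel()
def tri(d1,a,d2,b):
    c1,r1=ray(d1,*a);c2,r2=ray(d2,*b)
    s=np.linalg.lstsq(np.c_[r1,-r2],c2-c1,rcond=None)[0]
    p,q=c1+s[0]*r1,c2+s[1]*r2; return (p+q)/2,np.linalg.norm(p-q)
E
python3 - <<'E'
from h import *
for n in('side','top'):
    d=snap(n,n+'0'); print(n,ray(d,320,200),d['k1'])
s=state();print(s['t'],s['position'],s['eef_rot'],s['ft_force'],s['finger_gap'])
E
```

```text
side (array([0.1533882 , 0.97939201, 0.43039961]), array([ 0.47424167, -0.78562202, -0.39769233])) -0.0485025306530029
top (array([0.41295072, 0.30543696, 0.91704131]), array([ 0.15143095,  0.02210734, -0.98835266])) -0.15420323741893321
0.1 [ 0.1771537  -0.65066081  0.237513  ] [[ 2.62661154e-01 -9.64888016e-01 -4.84265573e-04]
 [-9.64885961e-01 -2.62661595e-01  1.99229841e-03]
 [-2.04954283e-03 -5.60383485e-05 -9.99997898e-01]] [-0.53954598  0.44380946  0.48534132] 0.08816450754323953
```

View pics/side0.png

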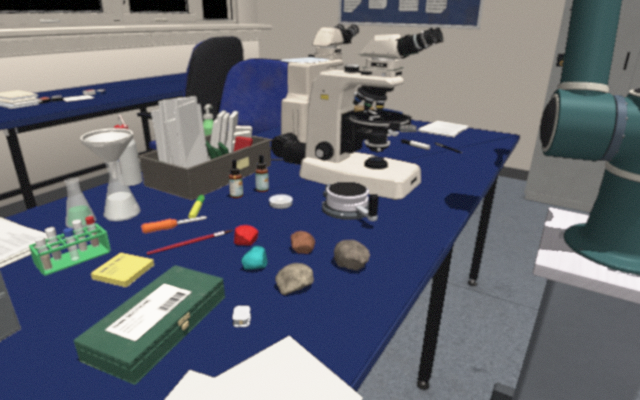

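View pics/top0.png

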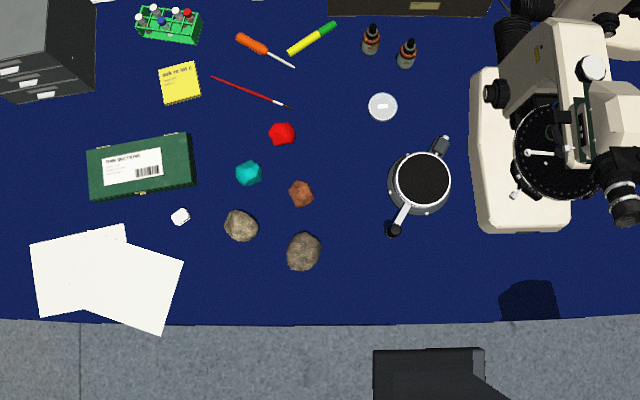

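The top view shows the brown rock at (301,193), grey rocks at (240,225) and (303,251), the stage at (422,181), the knob at (394,230) and the bracket at (445,143). The microscope base starts at column 470, to the right of the stand.

```bash
cat > m.py <<'E'
from h import *
T=load('top0');S=load('side0')
def comp(d,mask,near):
    n,l,st,c=cv2.connectedComponentsWithStats(mask.astype(np.uint8)); 
    i=min([k for k in range(1,n) if st[k,4]>25],key=lambda k:np.hypot(*(c[k]-near))); return (l==i),c[i],st[i]
def rm(d):
    h=cv2.cvtColor(d['img'],cv2.COLOR_RGB2HSV).astype(int); return ((h[...,0]<14)&(h[...,1]>90)&(h[...,1]<215)&(h[...,2]>40))
m,c,st=comp(T,rm(T),(301,193)); print('top rock',c,st)
m2,c2,st2=comp(S,rm(S),(302,242)); print('side rock',c2,st2)
print('tri',tri(T,c,S,c2), 'z18',onz(T,*c,0.015), onz(S,*c2,.018))
cn=max(cv2.findContours(m.astype(np.uint8),0,2)[0],key=cv2.contourArea)
P=np.array([onz(T,*p[0],0.015)[:2] for p in cn]); print('rect',cv2.minAreaRect((P*1000).astype(np.float32)), P.min(0),P.max(0))
g=cv2.cvtColor(T['img'],cv2.COLOR_RGB2GRAY)
dark=(T['img'].max(2)<45)
m,c,st=comp(T,dark,(422,181)); cn=max(cv2.findContours(m.astype(np.uint8),0,2)[0],key=cv2.contourArea)
P=np.array([onz(T,*p[0],0.055)[:2] for p in cn]).astype(np.float32); print('stage',c,st,cv2.minEnclosingCircle(P),cv2.fitEllipse(P*1000))
m,c,st=comp(T,dark,(394,230)); print('knob blob',c,st,onz(T,*c,.079),onz(T,*c,.055))
m,c,st=comp(S,S['img'].max(2)<60,(373,207)); print('knob side',c,st,onz(S,*c,.054))
for nm,x0,y0,x1,y1 in(('t',220,130,480,280),):
    cv2.imwrite('pics/ct.png',cv2.resize(T['img'][y0:y1,x0:x1,::-1],None,fx=3,fy=3,interpolation=2))
cv2.imwrite('pics/cs.png',cv2.resize(S['img'][160:310,220:440,::-1],None,fx=3.5,fy=3.5,interpolation=2))
E
python3 m.py
```

```text
top rock [300.77824268 193.49790795] [288 181  26  26 478]
side rock [302.0474934  241.97361478] [292 232  22  21 379]
tri (array([0.56511259, 0.36233839, 0.01613271]), np.float64(0.0029480515981159475)) z18 [0.56397949 0.36170815 0.015     ] [0.56478591 0.36542065 0.018     ]
rect ((565.4330444335938, 362.429443359375), (49.621070861816406, 40.4767951965332), 26.182218551635742) [0.5401619  0.33870168] [0.58807909 0.38583147]
stage [423.09531091 178.67787971] [ 399  154   50   50 1962] ((0.5822964906692505, 0.1374203860759735), 0.046476006507873535) ((582.3767700195312, 137.37644958496094), (90.37393188476562, 91.01848602294922), 170.61557006835938)
knob blob [392.15789474 226.25657895] [384 207  18  31 152] [0.49380217 0.19952296 0.079     ] [0.49611762 0.19648977 0.055     ]
knob side [372.83815029 204.96531792] [369 195   9  21 173] [0.48997072 0.19547212 0.054     ]
```

```bash
sleep 1
```

```text
(no output)
```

View pics/ct.png

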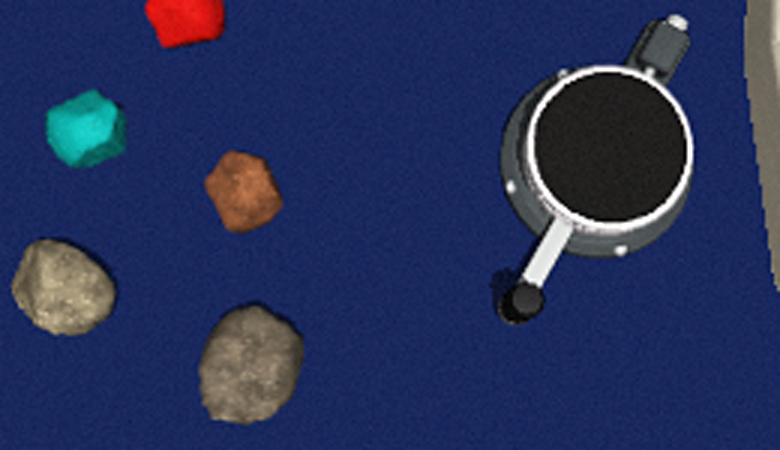

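View pics/cs.png

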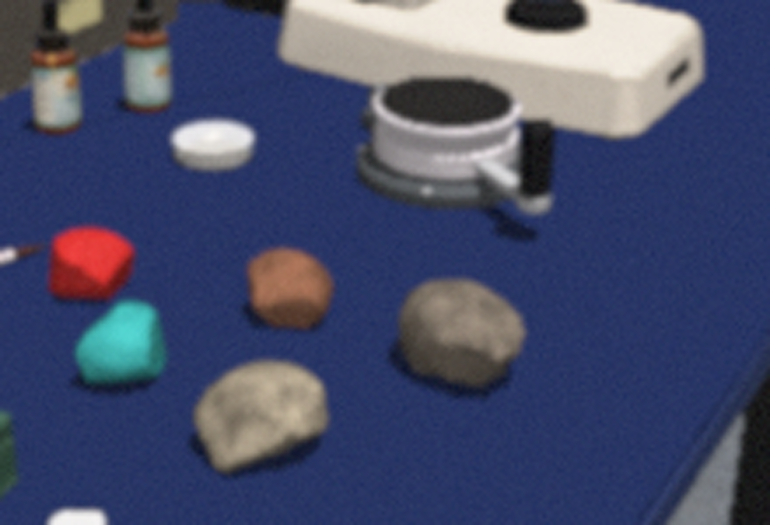

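```bash
python3 - <<'E'
from h import *
exec(open('m.py').read().split("m,c,st=comp(T,rm(T)")[0])
k=onz(T,395.7,229.7,.079); k2=onz(S,373.5,197,.079)
c=np.array([.5823,.1374]);print('knob top',k,k2)
for q in (k,k2): e=q[:2]-c; print(np.hypot(*e),np.degrees(np.arctan2(e[1],e[0])))
for p in((443,135),): 
  q=onz(T,445,138,.034); e=q[:2]-c; print('bracket tip',q,np.hypot(*e),np.degrees(np.arctan2(e[1],e[0])))
# side-view stage outline
m,cc,st=comp(S,S['img'].max(2)<60,(347,190)); print('stage side',cc,st,onz(S,*cc,.055), proj(S,[*c,.055]))
for z in(.2,.3,.4):print('eyep',z,onz(T,622,222,z),onz(S,437,38,z))
# rock calipers
m,cc,st=comp(T,rm(T),(301,193)); cn=max(cv2.findContours(m.astype(np.uint8),0,2)[0],key=cv2.contourArea)
P=np.array([onz(T,*p[0],0.018)[:2] for p in cn])*1000
for a in range(-90,90,10):
  u=np.array([np.cos(np.radians(a)),np.sin(np.radians(a))]);s=P@u;n=P@[-u[1],u[0]];print(a,round(np.ptp(s),1),round((s.max()+s.min())/2,1),end=' | ')
print((P.max(0)+P.min(0))/2)
E
```

```text
knob top [0.48772748 0.19352985 0.079     ] [0.48426191 0.20821636 0.079     ]
0.10997508977492045 149.31039560532076
0.12093975336613949 144.1580932837515
bracket tip [0.66412689 0.08772099 0.034     ] 0.095726929076258 -31.262912226890464
stage side [347.11746988 188.38554217] [330 183  35  12 332] [0.58298742 0.14190306 0.055     ] [348.24340543 187.86472025]
eyep 0.2 [ 0.48207155 -0.15348523  0.2       ] [ 2.19400172 -5.82224673  0.2       ]
eyep 0.3 [ 0.47243182 -0.08948303  0.3       ] [ 1.30831729 -2.87014163  0.3       ]
eyep 0.4 [ 0.46279209 -0.02548083  0.4       ] [0.42263285 0.08196347 0.4       ]
-90 47.0 -362.1 | -80 44.8 -258.6 | -70 41.5 -147.3 | -60 41.0 -31.1 | -50 44.3 85.1 | -40 46.7 198.7 | -30 48.0 306.3 | -20 48.5 404.9 | -10 48.4 491.5 | 0 47.8 563.6 | 10 49.6 618.4 | 20 50.0 654.4 | 30 49.7 670.1 | 40 49.2 664.8 | 50 47.9 639.2 | 60 47.9 594.5 | 70 48.9 532.3 | 80 48.6 454.1 | [563.61773615 362.07756975]
```

```bash
python3 - <<'E'
from h import *
T=load('top0');S=load('side0')
cv2.imwrite('pics/ce.png',np.hstack([cv2.resize(T['img'][0:240,470:640,::-1],None,fx=2.4,fy=2.4),cv2.resize(S['img'][10:160,270:450,::-1],(380,576))]))
for a in((622,222),(630,190),(612,222),(636,218)):
  for b in((438,36),(428,35),(405,46),(400,52)):
    print(a,b,*[np.round(x,3) for x in tri(T,a,S,b)])
E
```

```text
(622, 222) (438, 36) [ 0.458 -0.027  0.4  ] 0.009
(622, 222) (428, 35) [ 0.469 -0.021  0.403] 0.013
(622, 222) (405, 46) [ 0.495 -0.023  0.38 ] 0.066
(622, 222) (400, 52) [ 0.501 -0.028  0.367] 0.078
(630, 190) (438, 36) [ 0.48  -0.047  0.399] 0.04
(630, 190) (428, 35) [ 0.491 -0.042  0.401] 0.017
(630, 190) (405, 46) [ 0.52  -0.049  0.376] 0.036
(630, 190) (400, 52) [ 0.528 -0.056  0.362] 0.048
(612, 222) (438, 36) [ 0.457 -0.014  0.4  ] 0.013
(612, 222) (428, 35) [ 0.467 -0.009  0.403] 0.009
(612, 222) (405, 46) [ 0.493 -0.011  0.38 ] 0.061
(612, 222) (400, 52) [ 0.499 -0.016  0.367] 0.073
(636, 218) (438, 36) [ 0.463 -0.046  0.4  ] 0.008
(636, 218) (428, 35) [ 0.474 -0.04   0.402] 0.015
(636, 218) (405, 46) [ 0.5   -0.043  0.38 ] 0.069
(636, 218) (400, 52) [ 0.507 -0.048  0.367] 0.081
```

View pics/ce.png

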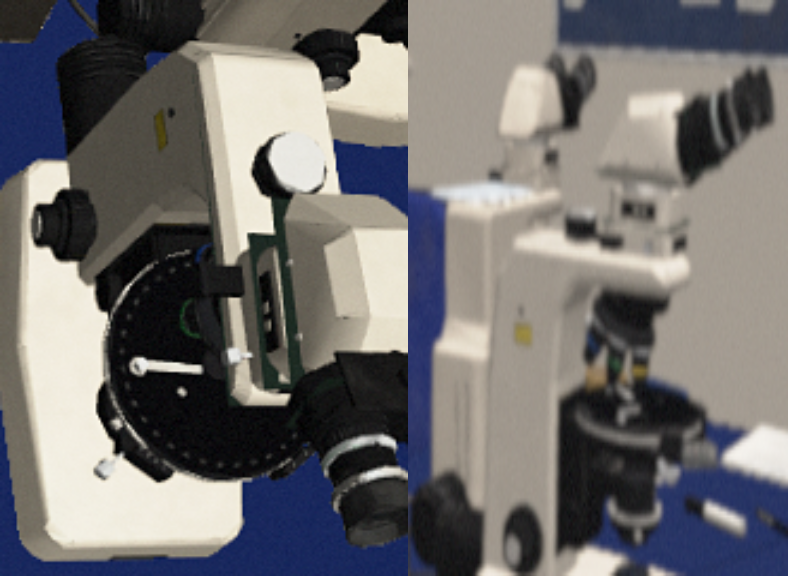

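Emit:
{"name": "arm_command", "arguments": {
  "moves": [
    [[1, 0, 0, 0.055, 0], [1, 0, 0, 0.055, 0], [1, 0, 0, 0.055, 0], [1, 0, 0, 0.055, 0], [1, 0, 0, 0.05, 0]]
  ]
}}

```text
t: 0.72
position: [0.1758, -0.645, 0.503]
eef_rot: [[0.263, -0.965, -0.005], [-0.965, -0.263, 0.022], [-0.023, -0.001, -1.0]]
ft_force: [-0.1, -0.2, -0.1]
finger_gap: 0.0881
```

Emit:
{"name": "arm_command", "arguments": {
  "moves": [
    [[1, 0.028, 0.054, 0, 0], [1, 0.028, 0.054, 0, 0], [1, 0.028, 0.054, 0, 0], [1, 0.028, 0.054, 0, 0], [1, 0.028, 0.054, 0, 0]]
  ]
}}

```text
t: 1.35
position: [0.3171, -0.3729, 0.5048]
eef_rot: [[0.255, -0.967, -0.003], [-0.967, -0.256, 0.017], [-0.018, -0.001, -1.0]]
ft_force: [0.8, -0.9, 0.1]
finger_gap: 0.0881
```

Emit:
{"name": "arm_command", "arguments": {
  "moves": [
    [[1, 0.028, 0.053, 0, 0], [1, 0.028, 0.053, 0, 0], [1, 0.027, 0.053, 0, 0], [1, 0.0, 0.06, 0, 0], [1, 0.0, 0.06, 0, 0]]
  ]
}}

```text
t: 1.98
position: [0.4019, -0.0841, 0.5016]
eef_rot: [[0.255, -0.967, -0.006], [-0.967, -0.255, 0.02], [-0.021, 0.001, -1.0]]
ft_force: [0.1, -0.6, 0.4]
finger_gap: 0.0882
```

Emit:
{"name": "arm_command", "arguments": {
  "moves": [
    [[1, 0, 0.06, 0, 0], [1, 0, 0.06, 0, 0], [1, 0, 0.06, 0, 0], [1, 0.028, 0.047, 0, 0], [1, 0.028, 0.047, 0, 0]]
  ]
}}

```text
t: 2.6
position: [0.4548, 0.1998, 0.5012]
eef_rot: [[0.257, -0.966, -0.004], [-0.966, -0.257, 0.02], [-0.021, -0.002, -1.0]]
ft_force: [1.4, -0.6, 0.2]
finger_gap: 0.0882
```

Emit:
{"name": "arm_command", "arguments": {
  "moves": [
    [[1, 0.028, 0.045, 0, 0], [1, 0.028, 0.045, 0, 0], [1, 0.028, 0.045, 0, 0], [1, 0.026, 0.045, 0, 0], [1, 0, 0, -0.02, 0]]
  ]
}}

```text
t: 3.22
position: [0.5683, 0.3903, 0.476]
eef_rot: [[0.261, -0.965, -0.007], [-0.965, -0.261, 0.018], [-0.019, 0.003, -1.0]]
ft_force: [-1.0, -0.5, -1.1]
finger_gap: 0.0886
```

```bash
python3 - <<'E'
from h import *
s=state();R=s['eef_rot'];print(s['t'],s['q'],s['position'],np.degrees(np.arctan2(R[1][0],R[0][0])))
snap('side','side1');snap('top','top1')
E
```

```text
3.225 [ 31.87216688  14.19122389  68.76626589   1.09453956  96.8650986
 106.86303489] [0.56828041 0.39026033 0.47599398] -74.85972199030093
```

View pics/side1.png

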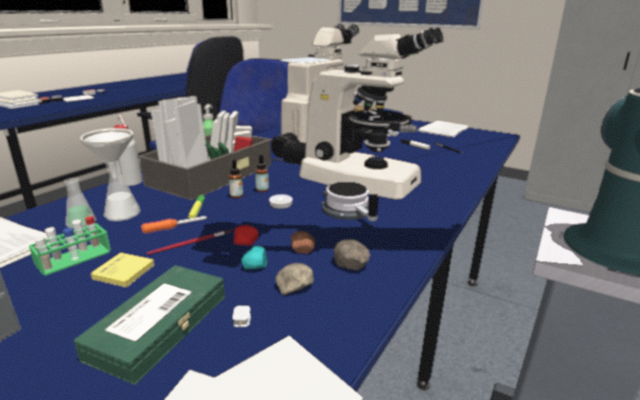

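Emit:
{"name": "arm_command", "arguments": {
  "moves": [
    [[1, -0.002, -0.014, -0.06, 0.085], [1, -0.002, -0.013, -0.06, 0.085], [1, 0, 0, -0.06, 0], [1, 0, 0, -0.06, 0], [1, 0, 0, -0.06, 0]]
  ]
}}

```text
t: 3.95
position: [0.5646, 0.3594, 0.184]
eef_rot: [[0.423, -0.906, 0.004], [-0.906, -0.423, 0.023], [-0.019, -0.014, -1.0]]
ft_force: [-0.2, 0.1, -0.4]
finger_gap: 0.0884
```

Emit:
{"name": "arm_command", "arguments": {
  "moves": [
    [[1, 0, 0, -0.045, 0], [1, 0, 0, -0.015, 0], [1, 0, 0, 0, 0]]
  ]
}}

```text
t: 4.32
position: [0.5617, 0.356, 0.12]
eef_rot: [[0.421, -0.907, -0.002], [-0.907, -0.421, 0.02], [-0.019, -0.006, -1.0]]
ft_force: [-0.3, 0.4, 0.0]
finger_gap: 0.0885
```

```bash
python3 - <<'E'
from h import *
s=state();R=s['eef_rot'];print(s['t'],s['q'],s['position'],np.degrees(np.arctan2(R[1][0],R[0][0])))
d=snap('side','side2');e=snap('top','top2')
cv2.imwrite('pics/c2.png',np.hstack([cv2.resize(d['img'][130:330,200:400,::-1],(400,400)),cv2.resize(e['img'][100:300,200:400,::-1],(400,400))]))
E
```

```text
4.325 [29.69254892 19.03207855 99.95818481  1.17990865 60.55571812 94.2236036 ] [0.56168899 0.35597271 0.11996412] -65.10356972517921
```

View pics/c2.png

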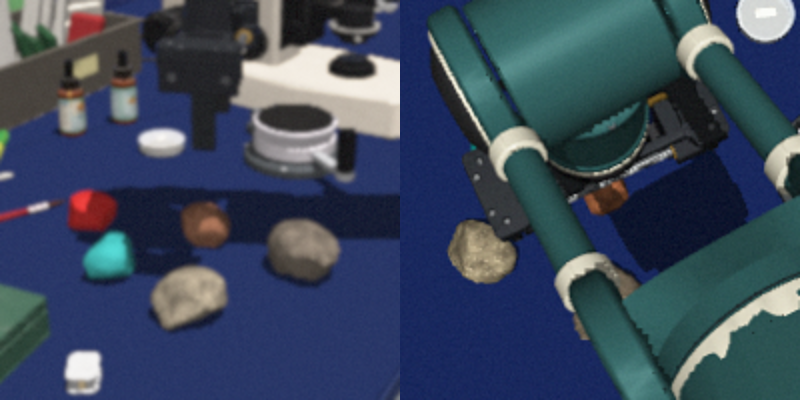

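The pictures show the open gripper above and beyond the brown rock, with its long axis along the jaws. The neighbouring rocks have not moved.

Emit:
{"name": "arm_command", "arguments": {
  "moves": [
    [[1, 0.002, 0.006, -0.04, 0], [1, 0, 0.001, -0.03, 0], [1, 0, 0, 0, 0]]
  ]
}}

```text
t: 4.8
position: [0.5719, 0.368, 0.0616]
eef_rot: [[0.421, -0.907, 0.017], [-0.907, -0.421, 0.03], [-0.021, -0.028, -0.999]]
ft_force: [-0.0, -0.8, 0.0]
finger_gap: 0.0882
```

```bash
python3 - <<'E'
from h import *
s=state();R=s['eef_rot'];print(s['t'],s['position'],s['ft_force'])
d=snap('side','side3')
cv2.imwrite('pics/c3.png',cv2.resize(d['img'][130:330,200:400,::-1],(600,600)))
E
```

```text
4.8 [0.57191819 0.36795303 0.06164314] [-0.03684723 -0.83041053  0.02750127]
```

View pics/c3.png

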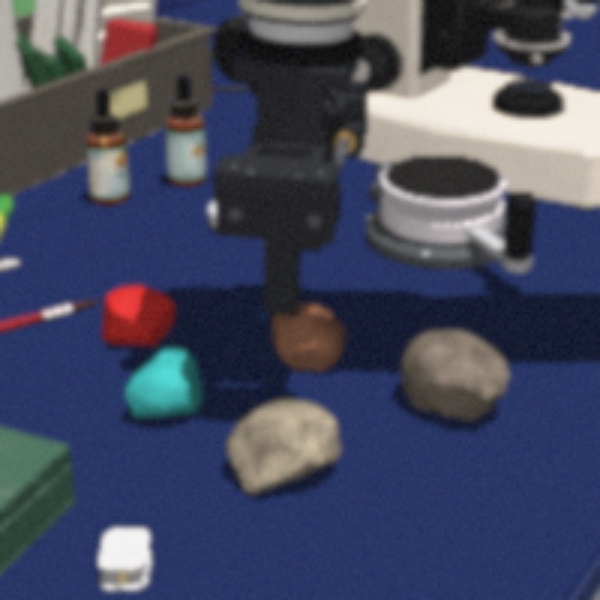

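The near finger is over the brown rock at about (285,300) in the crop. The tool has gone about 8 mm too far in x, so I'll correct that before going down.

Emit:
{"name": "arm_command", "arguments": {
  "moves": [
    [[1, -0.008, -0.005, -0.004, 0], [1, 0, 0, 0, 0], [1, 0, 0, 0, 0]]
  ]
}}

```text
t: 5.22
position: [0.568, 0.3652, 0.0656]
eef_rot: [[0.421, -0.906, 0.027], [-0.907, -0.42, 0.037], [-0.022, -0.04, -0.999]]
ft_force: [-0.7, 0.2, 0.1]
finger_gap: 0.0881
```

```bash
python3 -c "
from h import *
s=state();print(s['position'],s['qd'],s['eef_rot'])"
```

```text
[0.567951   0.3651688  0.06564159] [ 0.01096052 -0.65664884  0.25722948 -0.1418054   0.3810443  -0.02559867] [[ 0.42138635 -0.90647146  0.02725873]
 [-0.90662248 -0.42035784  0.03653712]
 [-0.02166144 -0.04010962 -0.99896046]]
```

Emit:
{"name": "arm_command", "arguments": {
  "moves": [
    [[1, -0.007, -0.005, -0.03, 0], [1, -0.004, -0.003, -0.02, 0]]
  ]
}}

```text
t: 5.48
position: [0.5599, 0.3588, 0.0191]
eef_rot: [[0.422, -0.906, 0.035], [-0.907, -0.42, 0.041], [-0.022, -0.048, -0.999]]
ft_force: [-1.1, 0.2, 0.2]
finger_gap: 0.0881
```

Emit:
{"name": "arm_command", "arguments": {
  "moves": [
    [[1, 0.004, 0.003, -0.015, 0], [1, 0, 0, 0, 0]]
  ]
}}

```text
t: 5.72
position: [0.564, 0.3619, 0.0031]
eef_rot: [[0.421, -0.906, 0.034], [-0.907, -0.42, 0.041], [-0.022, -0.048, -0.999]]
ft_force: [-1.2, -0.6, 0.3]
finger_gap: 0.0877
```

Well placed. Closing the gripper.

Emit:
{"name": "arm_command", "arguments": {
  "moves": [
    [[0, 0, 0, 0, 0], [0, 0, 0, 0, 0], [0, 0, 0, 0, 0], [0, 0, 0, 0, 0]]
  ]
}}

```text
t: 6.22
position: [0.5658, 0.3629, 0.0054]
eef_rot: [[0.421, -0.906, 0.037], [-0.907, -0.42, 0.042], [-0.023, -0.051, -0.998]]
ft_force: [0.3, 0.2, -0.5]
finger_gap: 0.0505
```

Emit:
{"name": "arm_command", "arguments": {
  "moves": [
    [[0, 0, 0, 0, 0], [0, 0, 0, 0, 0]]
  ]
}}

```text
t: 6.48
position: [0.5658, 0.363, 0.0056]
eef_rot: [[0.421, -0.906, 0.037], [-0.907, -0.42, 0.042], [-0.023, -0.051, -0.998]]
ft_force: [-1.1, 0.2, -0.6]
finger_gap: 0.0406
```

Emit:
{"name": "arm_command", "arguments": {
  "moves": [
    [[0, 0, 0, 0, 0], [0, 0, 0, 0.02, 0], [0, 0, 0, 0.05, 0], [0, 0, 0, 0.05, 0], [0, 0, 0, 0.04, 0]]
  ]
}}

```text
t: 7.1
position: [0.561, 0.3602, 0.1671]
eef_rot: [[0.421, -0.907, 0.027], [-0.907, -0.42, 0.037], [-0.022, -0.04, -0.999]]
ft_force: [1.0, 0.7, -2.5]
finger_gap: 0.041
```

```bash
python3 - <<'E'
from h import *
s=state();R=s['eef_rot'];print(s['t'],s['position'],s['ft_force'],s['eef_rot'],s['finger_gap'])
d=snap('side','side4')
cv2.imwrite('pics/c4.png',cv2.resize(d['img'][100:300,200:400,::-1],(600,600)))
E
```

```text
7.1 [0.56103504 0.36018113 0.1670689 ] [ 0.969359    0.65240043 -2.54393637] [[ 0.42119936 -0.90655695  0.02730575]
 [-0.90670949 -0.42016951  0.03654435]
 [-0.02165649 -0.04015084 -0.99895891]] 0.041014520067260564
```

View pics/c4.png

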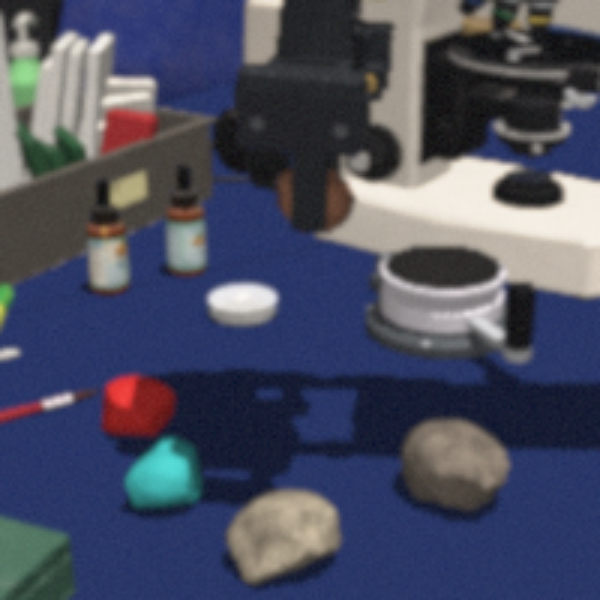

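The rock is held with a gap of 41 mm, at about (315,200) in the crop, and its grip spot on the table is empty. Next I carry it over the stage.

Emit:
{"name": "arm_command", "arguments": {
  "moves": [
    [[0, 0.005, -0.045, 0, 0], [0, 0.005, -0.045, 0, 0], [0, 0.005, -0.045, 0, 0], [0, 0.005, -0.045, 0, 0], [0, 0.002, -0.03, 0, 0]]
  ]
}}

```text
t: 7.78
position: [0.5879, 0.1499, 0.1834]
eef_rot: [[0.427, -0.903, 0.048], [-0.904, -0.425, 0.047], [-0.022, -0.063, -0.998]]
ft_force: [-0.2, 1.3, -1.7]
finger_gap: 0.0409
```

Emit:
{"name": "arm_command", "arguments": {
  "moves": [
    [[0, 0, 0, 0, 0]]
  ]
}}

```text
t: 7.9
position: [0.588, 0.1479, 0.1842]
eef_rot: [[0.424, -0.904, 0.048], [-0.905, -0.422, 0.046], [-0.021, -0.063, -0.998]]
ft_force: [-0.3, 0.3, -2.1]
finger_gap: 0.0409
```

Emit:
{"name": "arm_command", "arguments": {
  "moves": [
    [[0, -0.005, -0.005, -0.04, 0], [0, -0.003, -0.003, -0.035, 0], [0, -0.002, -0.001, -0.015, 0]]
  ]
}}

```text
t: 8.28
position: [0.5804, 0.1412, 0.0969]
eef_rot: [[0.424, -0.904, 0.057], [-0.906, -0.421, 0.049], [-0.021, -0.072, -0.997]]
ft_force: [0.9, 0.4, -0.4]
finger_gap: 0.0409
```

```bash
python3 - <<'E'
from h import *
s=state();R=s['eef_rot'];print(s['t'],s['position'],s['ft_force'],s['eef_rot'][:,2],s['finger_gap'])
d=snap('side','side5');e=snap('top','top5')
cv2.imwrite('pics/c5.png',np.hstack([cv2.resize(d['img'][120:250,280:410,::-1],(400,400),interpolation=2),cv2.resize(e['img'][100:300,320:520,::-1],(400,400))]))
E
```

```text
8.275 [0.58036532 0.14121136 0.09690832] [ 0.86654375  0.35913789 -0.43869898] [ 0.05665925  0.04942374 -0.99716951] 0.04086357901145019
```

View pics/c5.png

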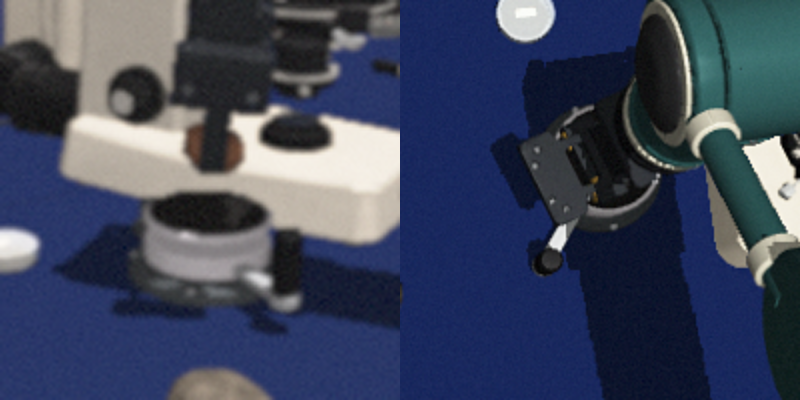

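The side view shows the rock at (349,168), just above the stage, and the stage centre at (348,189). The knob is untouched.

Emit:
{"name": "arm_command", "arguments": {
  "moves": [
    [[0, 0.002, -0.003, -0.022, 0], [0, 0, 0, -0.008, 0], [0, 0, 0, 0, 0]]
  ]
}}

```text
t: 8.75
position: [0.5856, 0.1404, 0.0708]
eef_rot: [[0.425, -0.903, 0.062], [-0.905, -0.423, 0.051], [-0.02, -0.078, -0.997]]
ft_force: [-0.0, -0.1, -1.8]
finger_gap: 0.0407
```

Emit:
{"name": "arm_command", "arguments": {
  "moves": [
    [[0, -0.002, -0.002, -0.008, 0]]
  ]
}}

```text
t: 8.88
position: [0.5855, 0.139, 0.0648]
eef_rot: [[0.426, -0.902, 0.066], [-0.905, -0.423, 0.052], [-0.019, -0.082, -0.996]]
ft_force: [0.3, -0.2, -2.0]
finger_gap: 0.0408
```

Emit:
{"name": "arm_command", "arguments": {
  "moves": [
    [[0, 0, 0, -0.003, 0]]
  ]
}}

```text
t: 9.0
position: [0.5853, 0.139, 0.0618]
eef_rot: [[0.426, -0.902, 0.066], [-0.905, -0.423, 0.052], [-0.019, -0.082, -0.996]]
ft_force: [-0.4, 0.0, -1.8]
finger_gap: 0.0407
```

Emit:
{"name": "arm_command", "arguments": {
  "moves": [
    [[0, -0.001, 0, -0.003, 0]]
  ]
}}

```text
t: 9.12
position: [0.5858, 0.1393, 0.0605]
eef_rot: [[0.426, -0.902, 0.069], [-0.905, -0.423, 0.052], [-0.018, -0.085, -0.996]]
ft_force: [-3.0, -0.9, 15.9]
finger_gap: 0.0404
```

```bash
python3 - <<'E'
from h import *
s=state();print(s['position'],s['ft_force'],s['eef_rot'][:,2])
d=snap('side','side6')
cv2.imwrite('pics/c6.png',cv2.resize(d['img'][140:230,300:400,::-1],(600,540),interpolation=2))
E
```

```text
[0.58577628 0.1392531  0.0604994 ] [-3.04820126 -0.85087805 15.94275483] [ 0.06920572  0.0523599  -0.99622739]
```

View pics/c6.png

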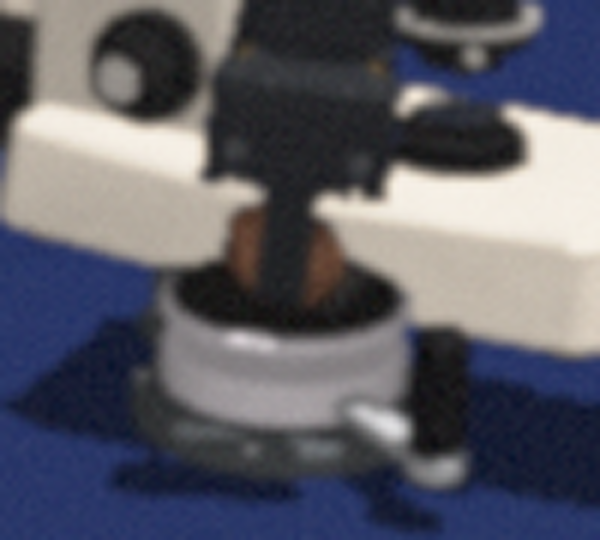

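The rock touches the stage at the expected height with 16 N and looks centred. Releasing.

Emit:
{"name": "arm_command", "arguments": {
  "moves": [
    [[0, 0, 0, 0.001, 0], [1, 0, 0, 0, 0], [1, 0, 0, 0, 0], [1, 0, 0, 0, 0]]
  ]
}}

```text
t: 9.68
position: [0.5867, 0.1393, 0.0629]
eef_rot: [[0.426, -0.902, 0.071], [-0.905, -0.423, 0.053], [-0.017, -0.087, -0.996]]
ft_force: [0.6, 0.3, 0.1]
finger_gap: 0.0683
```

```bash
python3 - <<'E'
from h import *
s=state();print(s['position'],s['ft_force'],s['eef_rot'][:,2],s['finger_gap'])
d=snap('side','side7')
cv2.imwrite('pics/c7.png',cv2.resize(d['img'][140:230,300:400,::-1],(600,540),interpolation=2))
E
```

```text
[0.58671268 0.13928993 0.06289314] [0.61710312 0.31776749 0.14261143] [ 0.07149904  0.05273466 -0.99604565] 0.06830052485115212
```

View pics/c7.png

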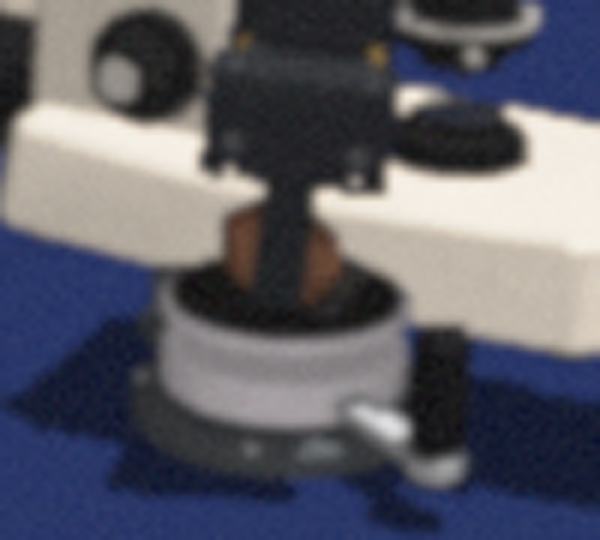

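Emit:
{"name": "arm_command", "arguments": {
  "moves": [
    [[1, 0, 0, 0.02, 0], [1, 0, 0, 0.04, 0], [1, 0, 0, 0.055, 0], [1, 0, 0, 0.055, 0], [1, 0, 0, 0.04, 0]]
  ]
}}

```text
t: 10.35
position: [0.5827, 0.1386, 0.2796]
eef_rot: [[0.425, -0.903, 0.066], [-0.905, -0.423, 0.052], [-0.019, -0.081, -0.997]]
ft_force: [0.4, 0.8, -0.3]
finger_gap: 0.0882
```

Emit:
{"name": "arm_command", "arguments": {
  "moves": [
    [[1, -0.03, 0, 0.02, 0.18], [1, -0.03, 0.03, 0, 0.18], [1, -0.03, 0.02, 0, 0.18], [1, -0.01, 0.01, 0, 0.18], [1, 0, 0, 0, 0.18]]
  ]
}}

```text
t: 10.98
position: [0.4826, 0.2008, 0.3168]
eef_rot: [[0.979, -0.201, 0.015], [-0.201, -0.975, 0.099], [-0.005, -0.1, -0.995]]
ft_force: [0.2, 0.4, -0.3]
finger_gap: 0.0881
```

Emit:
{"name": "arm_command", "arguments": {
  "moves": [
    [[1, 0, 0, 0, 0.18], [1, 0, 0, 0, 0.18], [1, 0, 0, 0, 0.18], [1, 0, 0, 0, 0.18], [1, 0, 0, 0, 0.18]]
  ]
}}

```text
t: 11.6
position: [0.482, 0.2009, 0.3257]
eef_rot: [[0.746, 0.663, -0.062], [0.666, -0.742, 0.077], [0.005, -0.099, -0.995]]
ft_force: [0.1, -0.7, 0.2]
finger_gap: 0.0884
```

```bash
python3 - <<'E'
from h import *
s=state();R=s['eef_rot'];print(s['t'],s['q'],s['position'],s['eef_rot'][:,2],np.degrees(np.arctan2(R[1][0],R[0][0])))
d=snap('side','side8');e=snap('top','top8')
cv2.imwrite('pics/c8.png',np.hstack([cv2.resize(d['img'][120:250,280:410,::-1],(400,400),interpolation=2),cv2.resize(e['img'][100:300,320:520,::-1],(400,400))]))
E
```

```text
11.6 [ 16.45282274  -2.8396198  102.75326233   5.31810546  82.30693313
 -26.11738072] [0.48204123 0.20090751 0.32572456] [-0.06247033  0.07732397 -0.99504696] 41.74162826172377
```

View pics/c8.png

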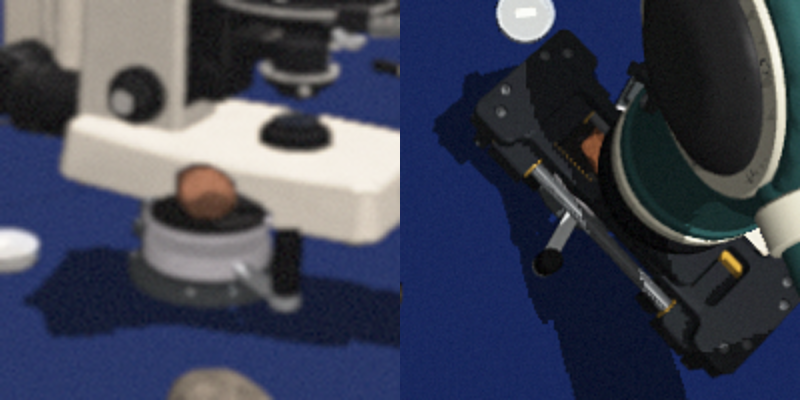

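The rock stands upright on the stage at side pixel (347,183). The knob is still at rest at about top pixel (394,231). I'll turn the jaws and descend over the knob, and check the rock's centring.

Emit:
{"name": "arm_command", "arguments": {
  "moves": [
    [[1, 0, 0, -0.04, 0.165], [1, 0, 0, -0.04, 0.165], [1, 0, 0, -0.04, 0.165], [1, 0, 0, -0.03, 0.155], [1, 0, 0, -0.02, 0]]
  ]
}}

```text
t: 12.32
position: [0.4847, 0.2018, 0.1592]
eef_rot: [[0.195, 0.977, -0.086], [0.981, -0.193, 0.033], [0.015, -0.09, -0.996]]
ft_force: [1.1, -0.3, 1.3]
finger_gap: 0.0881
```

```bash
python3 - <<'E'
from h import *
exec(open('m.py').read().split("m,c,st=comp(T,rm(T)")[0])
s=state();R=s['eef_rot'];print(s['t'],s['position'],s['eef_rot'][:,2],np.degrees(np.arctan2(R[1][0],R[0][0])))
D=load('side8'); m,c,st=comp(D,rm(D),(347,183)); print(c,st,proj(D,[.5823,.1374,.0715]),onz(D,*c,.0715))
print('orig ref: centroid vs', onz(S,302.05,241.97,.0165))
E
```

```text
12.325 [0.48468088 0.20179899 0.15915283] [-0.08573659  0.03263502 -0.99578321] 78.7270923789767
[346.37209302 182.31007752] [337 174  20  17 258] [348.51835213 181.48844451] [0.58401762 0.14512682 0.0715    ]
orig ref: centroid vs [0.56628628 0.36317234 0.0165    ]
```

The rock is within about 3 mm of the stage centre. Continuing down to the knob.

Emit:
{"name": "arm_command", "arguments": {
  "moves": [
    [[1, 0.002, -0.003, -0.04, 0], [1, 0, -0.003, -0.02, 0], [1, 0, 0, 0, 0]]
  ]
}}

```text
t: 12.7
position: [0.4862, 0.1957, 0.0983]
eef_rot: [[0.207, 0.975, -0.085], [0.978, -0.204, 0.033], [0.015, -0.09, -0.996]]
ft_force: [-0.7, -0.2, 0.3]
finger_gap: 0.0881
```

```bash
python3 - <<'E'
from h import *
s=state();R=s['eef_rot'];print(s['t'],s['position'],s['eef_rot'][:,2],np.degrees(np.arctan2(R[1][0],R[0][0])))
d=snap('side','side9');e=snap('top','top9')
cv2.imwrite('pics/c9.png',np.hstack([cv2.resize(d['img'][120:250,300:430,::-1],(400,400),interpolation=2),cv2.resize(e['img'][100:300,320:520,::-1],(400,400))]))
E
```

```text
12.7 [0.48619168 0.19566576 0.09830478] [-0.08517628  0.03313331 -0.99581483] 78.0768570307334
```

View pics/c9.png

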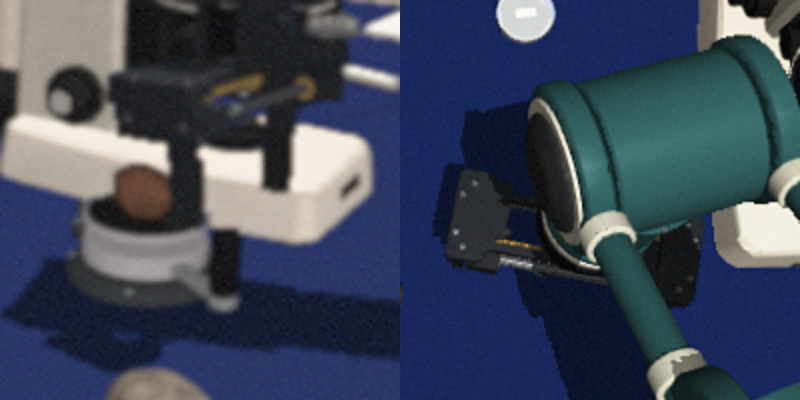

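The jaws straddle the knob: the fingers are at crop columns 187 and 277, and the knob is at 226. Descending.

Emit:
{"name": "arm_command", "arguments": {
  "moves": [
    [[1, 0, 0, -0.03, 0], [1, 0, 0, -0.02, 0], [1, 0, 0, 0, 0]]
  ]
}}

```text
t: 13.18
position: [0.4925, 0.1981, 0.0553]
eef_rot: [[0.209, 0.975, -0.071], [0.978, -0.206, 0.038], [0.022, -0.077, -0.997]]
ft_force: [0.0, 0.5, 0.5]
finger_gap: 0.088
```

Emit:
{"name": "arm_command", "arguments": {
  "moves": [
    [[1, -0.009, -0.003, -0.013, 0]]
  ]
}}

```text
t: 13.3
position: [0.4862, 0.1961, 0.0448]
eef_rot: [[0.209, 0.976, -0.065], [0.978, -0.207, 0.04], [0.025, -0.072, -0.997]]
ft_force: [0.2, 0.1, 0.4]
finger_gap: 0.0881
```

Emit:
{"name": "arm_command", "arguments": {
  "moves": [
    [[1, -0.002, 0, -0.001, 0]]
  ]
}}

```text
t: 13.42
position: [0.4828, 0.1956, 0.0433]
eef_rot: [[0.209, 0.976, -0.067], [0.978, -0.207, 0.039], [0.024, -0.074, -0.997]]
ft_force: [0.4, 0.9, 0.3]
finger_gap: 0.0883
```

Emit:
{"name": "arm_command", "arguments": {
  "moves": [
    [[0, 0.001, 0, 0, 0], [0, 0, 0, 0, 0], [0, 0, 0, 0, 0], [0, 0, 0, 0, 0]]
  ]
}}

```text
t: 13.92
position: [0.485, 0.1961, 0.045]
eef_rot: [[0.209, 0.976, -0.064], [0.978, -0.207, 0.04], [0.026, -0.071, -0.997]]
ft_force: [0.4, -0.1, 0.9]
finger_gap: 0.0505
```

Emit:
{"name": "arm_command", "arguments": {
  "moves": [
    [[0, 0, 0, 0, 0]]
  ]
}}

```text
t: 14.05
position: [0.4851, 0.1961, 0.045]
eef_rot: [[0.209, 0.976, -0.064], [0.978, -0.207, 0.04], [0.026, -0.071, -0.997]]
ft_force: [-0.2, 0.7, 0.7]
finger_gap: 0.0401
```

Emit:
{"name": "arm_command", "arguments": {
  "moves": [
    [[0, 0, 0, 0, 0], [0, 0, 0, 0, 0]]
  ]
}}

```text
t: 14.3
position: [0.4852, 0.1965, 0.0451]
eef_rot: [[0.21, 0.976, -0.064], [0.977, -0.207, 0.041], [0.027, -0.071, -0.997]]
ft_force: [0.6, 2.6, -2.1]
finger_gap: 0.0207
```

```bash
cat > lev.py <<'E'
from h import *
c=np.array([.5808,.1384])
def st():
    s=state();R=np.array(s['eef_rot']);g=np.array(s['position'])-.019*R[:,2]
    e=g[:2]-c;th=np.arctan2(e[1],e[0])%(2*np.pi);f=np.array(s['ft_force'])
    t=np.array([-np.sin(th),np.cos(th)]);print('t',s['t'],'g',g.round(4),'r',np.hypot(*e).round(4),'phi',round(th-np.radians(148.7),3),'Ft',f[:2]@t,'Fr',f[:2]@(e/np.hypot(*e)),f[2],s['finger_gap'])
    return g,th
g,th=st()
for ph in(.1,.2,.3,.4,.5,.6,.65,.71):
    a=np.radians(148.7)+ph; print(ph,(c+.11*np.array([np.cos(a),np.sin(a)])-g[:2]).round(4))
E
python3 lev.py
```

```text
t 14.3 g [0.4864 0.1957 0.064 ] r 0.1104 phi 0.001 Ft -2.547095562247071 Fr 0.8456307134608076 -2.0833031509210107 0.020685031455769366
0.1 [-0.0048 -0.0098]
0.2 [-0.0091 -0.0199]
0.3 [-0.0123 -0.0305]
0.4 [-0.0144 -0.0412]
0.5 [-0.0155 -0.0522]
0.6 [-0.0154 -0.0632]
0.65 [-0.015  -0.0687]
0.71 [-0.0141 -0.0752]
```

Emit:
{"name": "arm_command", "arguments": {
  "moves": [
    [[0, -0.005, -0.009, 0, 0], [0, -0.005, -0.009, 0, 0]]
  ]
}}

```text
t: 14.55
position: [0.4768, 0.1826, 0.0452]
eef_rot: [[0.21, 0.976, -0.06], [0.977, -0.207, 0.048], [0.035, -0.068, -0.997]]
ft_force: [2.7, 9.1, -6.1]
finger_gap: 0.021
```

```bash
python3 lev.py
```

```text
t 14.55 g [0.4779 0.1817 0.0641] r 0.1117 phi 0.148 Ft -9.439379393909366 Fr 1.0645219501312493 -6.062189805999525 0.021014763145217642
0.1 [0.0037 0.0042]
0.2 [-0.0006 -0.006 ]
0.3 [-0.0038 -0.0165]
0.4 [-0.0059 -0.0273]
0.5 [-0.007  -0.0382]
0.6 [-0.0069 -0.0492]
0.65 [-0.0065 -0.0547]
0.71 [-0.0056 -0.0613]
```

Emit:
{"name": "arm_command", "arguments": {
  "moves": [
    [[0, -0.003, -0.011, 0, 0], [0, -0.002, -0.011, 0, 0]]
  ]
}}

```text
t: 14.8
position: [0.4697, 0.166, 0.045]
eef_rot: [[0.21, 0.976, -0.063], [0.977, -0.207, 0.058], [0.043, -0.073, -0.996]]
ft_force: [-2.5, 12.7, -1.0]
finger_gap: 0.0212
```

```bash
python3 lev.py
```

```text
t 14.8 g [0.4709 0.1649 0.0639] r 0.113 phi 0.31 Ft -11.79047604881662 Fr 5.400581487212886 -0.9581705456470749 0.021246464469026602
0.1 [0.0107 0.021 ]
0.2 [0.0064 0.0109]
0.3 [0.0032 0.0004]
0.4 [ 0.0011 -0.0104]
0.5 [ 0.     -0.0214]
0.6 [ 0.0001 -0.0324]
0.65 [ 0.0005 -0.0378]
0.71 [ 0.0014 -0.0444]
```

Emit:
{"name": "arm_command", "arguments": {
  "moves": [
    [[0, 0.001, -0.011, 0, 0]]
  ]
}}

```text
t: 14.92
position: [0.4681, 0.1576, 0.0449]
eef_rot: [[0.211, 0.975, -0.068], [0.976, -0.207, 0.062], [0.047, -0.079, -0.996]]
ft_force: [-9.7, 17.3, 4.3]
finger_gap: 0.0209
```

Emit:
{"name": "arm_command", "arguments": {
  "moves": [
    [[0, 0.001, -0.011, 0, 0]]
  ]
}}

```text
t: 15.05
position: [0.4663, 0.1495, 0.0449]
eef_rot: [[0.211, 0.975, -0.073], [0.976, -0.206, 0.067], [0.051, -0.085, -0.995]]
ft_force: [-7.4, 12.9, 3.9]
finger_gap: 0.0208
```

```bash
python3 lev.py
```

```text
t 15.05 g [0.4677 0.1482 0.0638] r 0.1135 phi 0.459 Ft -12.173200362802426 Fr 8.48021462095697 3.903253898794424 0.02079861617310715
0.1 [0.0139 0.0376]
0.2 [0.0096 0.0275]
0.3 [0.0064 0.017 ]
0.4 [0.0043 0.0062]
0.5 [ 0.0032 -0.0048]
0.6 [ 0.0033 -0.0158]
0.65 [ 0.0037 -0.0212]
0.71 [ 0.0046 -0.0278]
```

Emit:
{"name": "arm_command", "arguments": {
  "moves": [
    [[0, -0.001, -0.007, 0, 0]]
  ]
}}

```text
t: 15.18
position: [0.4653, 0.1443, 0.0451]
eef_rot: [[0.211, 0.975, -0.072], [0.976, -0.206, 0.07], [0.054, -0.085, -0.995]]
ft_force: [3.1, 8.7, -4.8]
finger_gap: 0.0209
```

```bash
sed -i 's/^c=.*/c=np.array([.5785,.1360])/; s/148\.7/146.6/g' lev.py; python3 lev.py|head -1
```

```text
t 15.175 g [0.4667 0.1429 0.064 ] r 0.1121 phi 0.521 Ft -8.892852396259961 Fr -2.574088840240049 -4.776798857877227 0.020858622396706307
```

Emit:
{"name": "arm_command", "arguments": {
  "moves": [
    [[0, 0, -0.007, 0, 0]]
  ]
}}

```text
t: 15.3
position: [0.4648, 0.1393, 0.0451]
eef_rot: [[0.211, 0.975, -0.073], [0.976, -0.206, 0.074], [0.057, -0.087, -0.995]]
ft_force: [-0.8, 13.1, -2.0]
finger_gap: 0.0211
```

```bash
python3 - <<'E'
exec(open('lev.py').read())
d=snap('side','side10');
cv2.imwrite('pics/c10.png',cv2.resize(d['img'][130:230,310:420,::-1],(660,600),interpolation=2))
E
```

```text
t 15.3 g [0.4662 0.1379 0.064 ] r 0.1124 phi 0.566 Ft -13.124855527661428 Fr 1.0145331151823187 -2.0031541908114017 0.021058441985332337
0.1 [0.0149 0.0492]
0.2 [0.0103 0.0392]
0.3 [0.0067 0.0288]
0.4 [0.0042 0.0181]
0.5 [0.0027 0.0072]
0.6 [ 0.0024 -0.0038]
0.65 [ 0.0026 -0.0093]
0.71 [ 0.0032 -0.0159]
```

View pics/c10.png

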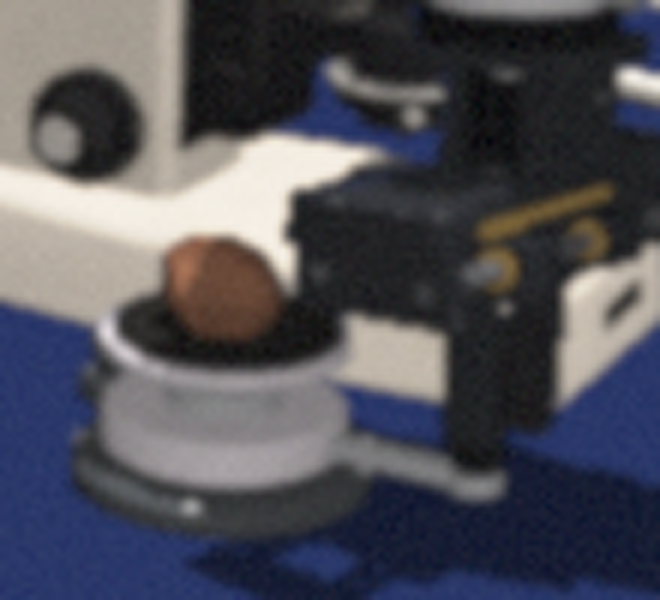

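The lever arm's end is visible at side pixel (390,211), and the rock stands steady on the raised stage. I'll use that to cross-check the lever angle.

```bash
python3 - <<'E'
from h import *
S=load('side0')
a=onz(S,372.8,218.0,.025)[:2];b=onz(S,389.7,211.2,.025)[:2]
print(a,b,np.linalg.norm(a-b),'phi',2*np.arcsin(np.linalg.norm(a-b)/.22))
for c in ((.5823,.1374),(.583,.142)):
  for p in(a,b): e=p-np.array(c);print(np.hypot(*e),np.degrees(np.arctan2(e[1],e[0]))%360)
  for th0 in (144,146,148,150):
    print(th0,[proj(S,[c[0]+.11*np.cos(np.radians(th0)+f),c[1]+.11*np.sin(np.radians(th0)+f),.025]).round(1).tolist() for f in(0,.5,.57,.62)])
E
```

```text
[0.48581418 0.20021416] [0.46806491 0.14597185] 0.05707245410896714 phi 0.5248436973313862
0.11513093753148967 146.93508322336925
0.11455623820392231 175.7087432461445
144 [[369.4, 217.5], [386.7, 211.5], [388.3, 210.4], [389.3, 209.6]]
146 [[370.9, 217.2], [387.5, 211.0], [389.0, 209.9], [389.9, 209.0]]
148 [[372.4, 216.9], [388.3, 210.4], [389.7, 209.3], [390.5, 208.4]]
150 [[373.8, 216.6], [389.0, 209.9], [390.3, 208.7], [391.0, 207.8]]
0.11328712473852848 149.07845402070126
0.11500369482541171 178.0207988660467
144 [[368.2, 218.2], [385.6, 212.2], [387.2, 211.1], [388.2, 210.2]]
146 [[369.7, 217.9], [386.5, 211.6], [387.9, 210.5], [388.9, 209.7]]
148 [[371.2, 217.6], [387.2, 211.1], [388.6, 209.9], [389.4, 209.1]]
150 [[372.6, 217.3], [387.9, 210.5], [389.2, 209.3], [390.0, 208.5]]
```

Emit:
{"name": "arm_command", "arguments": {
  "moves": [
    [[0, 0, -0.006, 0, 0]]
  ]
}}

```text
t: 15.48
position: [0.4645, 0.136, 0.0451]
eef_rot: [[0.212, 0.975, -0.073], [0.975, -0.206, 0.079], [0.062, -0.088, -0.994]]
ft_force: [0.6, 15.8, -3.2]
finger_gap: 0.0205
```

```bash
python3 lev.py|head -1
```

```text
t 15.475 g [0.4659 0.1345 0.0639] r 0.1126 phi 0.596 Ft -15.782604240439818 Fr -0.7774671147932555 -3.2055623701435936 0.020544871289705915
```

Emit:
{"name": "arm_command", "arguments": {
  "moves": [
    [[0, 0.001, -0.006, 0, 0]]
  ]
}}

```text
t: 15.6
position: [0.4639, 0.132, 0.0448]
eef_rot: [[0.213, 0.974, -0.076], [0.975, -0.206, 0.082], [0.065, -0.092, -0.994]]
ft_force: [-2.8, 6.7, 2.3]
finger_gap: 0.0203
```

```bash
python3 - <<'E'
exec(open('lev.py').read().split('for ph')[0])
d=snap('side','side11');
cv2.imwrite('pics/c11.png',cv2.resize(d['img'][130:230,310:420,::-1],(660,600),interpolation=2))
E
```

```text
t 15.6 g [0.4653 0.1304 0.0637] r 0.1133 phi 0.632 Ft -6.870696253589084 Fr 2.4395911494427285 2.321569666163187 0.02027924857692989
```

View pics/c11.png

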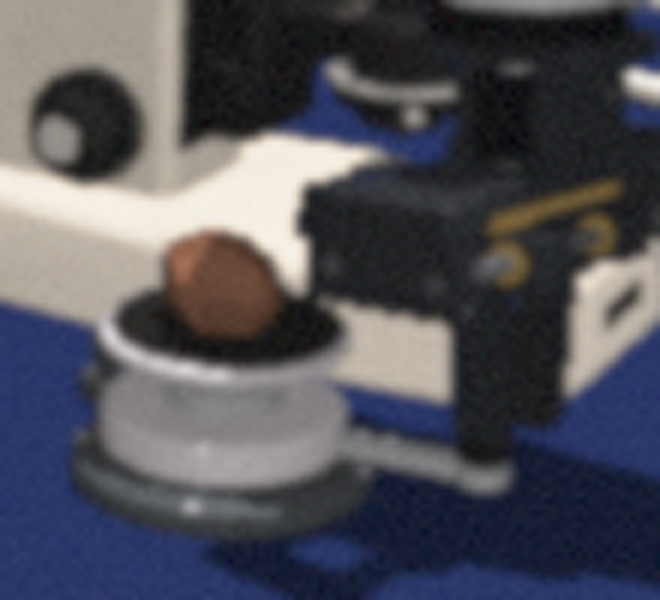

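The resistance rose to 15.8 N and then fell to 6.9 N at an estimated 0.62 rad, so that was the third click. A little more brings it to mid-notch.

Emit:
{"name": "arm_command", "arguments": {
  "moves": [
    [[0, 0.0, -0.006, 0, 0]]
  ]
}}

```text
t: 15.78
position: [0.4641, 0.1271, 0.045]
eef_rot: [[0.213, 0.974, -0.075], [0.975, -0.206, 0.085], [0.067, -0.091, -0.994]]
ft_force: [2.8, 9.6, -3.1]
finger_gap: 0.0204
```

```bash
python3 lev.py|head -1
```

```text
t 15.775 g [0.4656 0.1255 0.0638] r 0.1134 phi 0.676 Ft -9.292856123618208 Fr -3.7045514173202223 -3.1440998404563976 0.020416741565710907
```

Emit:
{"name": "arm_command", "arguments": {
  "moves": [
    [[0, 0.001, -0.005, 0, 0]]
  ]
}}

```text
t: 15.9
position: [0.4646, 0.1237, 0.045]
eef_rot: [[0.213, 0.974, -0.076], [0.975, -0.206, 0.087], [0.069, -0.093, -0.993]]
ft_force: [-1.7, 10.1, 0.0]
finger_gap: 0.0202
```

```bash
python3 - <<'E'
exec(open('lev.py').read().split('for ph')[0])
d=snap('side','side12');snap('top','top12');st();snap('side','x');st();print(state()['qd'])
cv2.imwrite('pics/c12.png',cv2.resize(d['img'][130:230,310:420,::-1],(660,600),interpolation=2))
E
```

```text
t 15.9 g [0.466  0.122  0.0638] r 0.1133 phi 0.707 Ft -10.242910464491587 Fr 0.43341645216872915 0.0017230648712775465 0.020209110063765703
t 16.0 g [0.466  0.1218 0.0638] r 0.1134 phi 0.708 Ft -8.212627872270657 Fr 0.3688344907375267 -0.1720236520006326 0.020303468630118875
t 16.05 g [0.466  0.1219 0.0638] r 0.1134 phi 0.708 Ft -8.662562265095312 Fr 0.5220713961933166 -1.4717537599272796 0.020055002672097012
[ 0.19794267  0.03388653  0.03732009 -0.03498513  0.03917005  0.15504971]
```

View pics/c12.png

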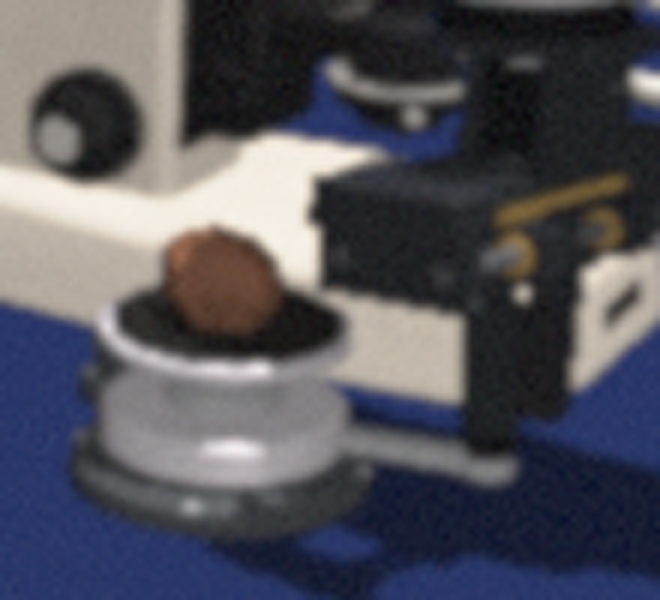

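View pics/top12.png

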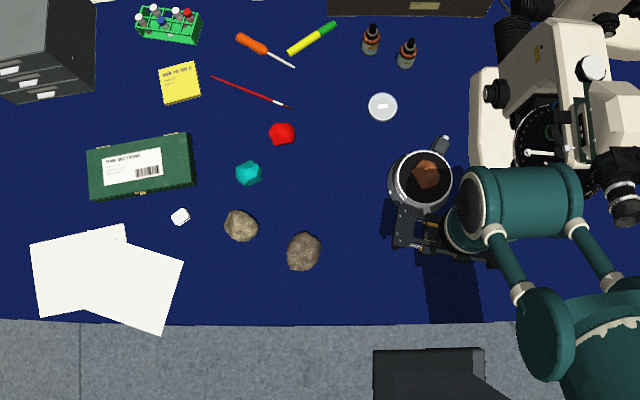

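The top view shows the rock on the stage at about (426,174) and both grey rocks where they were. Quantifying the rock's offset and the other rocks before I hand in.

```bash
python3 - <<'E'
from h import *
exec(open('m.py').read().split("m,c,st=comp(T,rm(T)")[0])
D=load('top12');d=load('side12')
m,c,st=comp(D,rm(D),(426,174));print(c,st)
cn=max(cv2.findContours(m.astype(np.uint8),0,2)[0],key=cv2.contourArea)
P=np.array([onz(D,*p[0],.069+.017)[:2] for p in cn]);print('rock top: bbox c',(P.min(0)+P.max(0))/2,np.ptp(P,axis=0),'centroid',onz(D,*c,.086)[:2])
m,c2,st=comp(d,rm(d),(346,176));print(c2,'tri rock',tri(D,c,d,c2))
w=D['img']; w=(w.min(2)>150); n,l,s_,cc=cv2.connectedComponentsWithStats(w[140:215,385:460].astype(np.uint8)); i=1+np.argmax(s_[1:,4]); ys,xs=np.nonzero(l==i); print(s_[i])
Q=np.array([onz(D,x+385,y+140,.069)[:2] for x,y in zip(xs,ys)]).astype(np.float32); print('ring',cv2.minEnclosingCircle(Q),cv2.fitEllipse(Q*1000))
for g in((240,225),(303,251)):
  for I in(T,D):
    h=cv2.cvtColor(I['img'],cv2.COLOR_RGB2HSV); print(comp(I,(h[...,1]<120)&(h[...,2]>60)&(I['img'][...,0]>70),g)[1],end=' ')
E
```

```text
[426.00174216 173.32229965] [411 159  29  30 574]
rock top: bbox c [0.5852142  0.13951581] [0.05193125 0.049419  ] centroid [0.58535759 0.13785635]
[346.35222672 176.93117409] tri rock (array([0.58727168, 0.13752394, 0.08199981]), np.float64(0.0023537025042271965))
[ 12  10  53  49 199]
ring ((0.5823819041252136, 0.13816586136817932), 0.05088149756193161) ((581.5144653320312, 137.27957153320312), (98.13368225097656, 99.1980972290039), 96.71116638183594)
[240.08883249 225.82741117] [240.09125475 225.77820025] [302.33367769 252.23450413] [302.32435233 252.24663212]
```

The rock is 3 mm off the stage centre and the other rocks are unmoved. Lever at 0.71 rad, held steady.

```bash
python3 - <<'E'
exec(open('lev.py').read().split('for ph')[0])
print(sign_off()); st()
E
```

```text
t 16.05 g [0.466  0.1219 0.0638] r 0.1134 phi 0.708 Ft -8.662562265095312 Fr 0.5220713961933166 -1.4717537599272796 0.020055002672097012
the job is handed in; nothing more can be done
None
the job is handed in; nothing more can be done
```

I set the small reddish-brown rock same side up on the stage, swung the lever counter-clockwise by three clicks, and handed in at about 16 s with the gripper still on the knob.

**Rock placement:** In the last top view the rock sits about 3 mm from the stage centre. The camera positions are good to about 2 mm.

**Lever:** The grip point put it at about 0.71 rad, the middle of the third notch, and it stayed there over two readings, pushing back with about 8 to 9 N. The third click showed as the resistance rising to 15.8 N and dropping to 6.9 N near 0.62 rad. There was no fourth rise. The stage's apparent size in the top view also fits its raised height of 69 mm.

**Other rocks:** Both are within 0.1 pixel of where they started.

**Checks that disagreed:**
- **Lever circle:** My first estimate of it was off by a few millimetres, so I refitted the centre and starting angle partway through. The final radius still reads 113 mm instead of 110 mm. A side-view check during the swing gave about 0.52 rad when the grip point gave 0.57.
- **Tool tilt:** The tool ended tilted about 6 to 7 degrees, because the relative moves let it drift. The grip held.

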